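# Lay up a stock engine: fuel tap shut, choke lever past half to full

### The arm

A 6-joint arm with a two-finger parallel gripper is mounted at the origin on the work surface. World frame = base frame: x ahead of the robot, y to its left, z up, the work surface at z = 0. Lengths are in mm, angles in degrees, forces in N, time in s.
With the tool pointing down it reaches from about 300 to 850 mm from the base axis. Payload 4.2 kg.
Tool frame: the origin (TCP) lies at the very end of the fingers, on their centre line; the grasp point (between the pads) lies 19 mm behind it; z points along the fingers, x is the direction in which the jaws open and shut, and the axes are right-handed (so a half turn about z gives the same grasp; the last joint's range is limited). The gripper opens to 91 mm and grips with 3 to 60 N. Pads are 32 mm wide; open, the fingers measure 118 mm over their backs; the gripper's body (76 mm by 178 mm) begins 60 mm behind the grasp point.
Start: joints at [74.083, 18.312, 89.639, -0, 72.044, -1.146], TCP at [146.6, 556.014, 213.976] pointing down, gripper open.
Joint ranges: [-177.97, 177.97], [-48.28, 115.42], [12.27, 149.76], [-77.06, 257.06], [2.81, 150.46], [-146.56, 146.56]. Speed limits (degrees/s): [147.25, 147.25, 180, 180, 180, 180].

### API

Orientations are given as [roll, pitch, yaw] about the fixed x, y, z axes, in that order (R = Rz(yaw) Ry(pitch) Rx(roll)).
In Python, from workcell import env gives the robot as it stands.
- The arm moves only by the tool servo_tool, never from a script. Its argument "plan" is a list of rows, each a list of 3 entries, a list of its own where there are three numbers: the turn, a rotation vector about the tool's x, y, z in degrees, then the shift along the tool's x, y, z in mm, then the finger opening in mm, from 0 to 91.2. In form: [[[ax, ay, az], [dx, dy, dz], claw], ...]. A call has exactly 10 rows; each row shifts and turns the pose as measured when the row begins, along the tool's axes as they then stand; what a row does not reach is not made up. A row lasts 1/8 s, in which the tool goes at most 62.5 mm and 10.7 degrees, less where a joint would pass 70% of its speed; a pose out of reach is approached as far as the arm can. A call with a gripper value outside its range is refused whole. The fingers move at their own pace and stop on an object; "squeeze" is the grip in N (left out, the last holds). Time passes only in rows, so rows that do not move let the fingers close, or fill a call up. It gives the time, the measured TCP pose, the force and the opening at its end, in the units of the state.
- env.state(): the state, without advancing time (a new reading comes with each control period).
- env.grab_frame(name): name is "scene" or "side" or "wrist"; returns a dict with "pixels" (400x640x3 uint8, red, green, blue), "intrinsics" (3x3 intrinsics, pixels), "distortion" ([k1, k2, p1, p2, k3] as OpenCV has them; the pictures are not rectified), "eye" and "attitude" of the camera in the world. Camera axes: x right, y up, looking along -z (the intrinsics and any distortion apply to the point x, -y, -z); pixel columns grow to the right and rows downward; lengths in mm; the calibration is good to about 2 mm. A picture is of the moment at which its call begins. There is no depth.
- env.job_done(): hands the job in, once; it reports no verdict.
The state is a dict: "time_s": time; "qpos": joint angles; "qvel": joint speeds; "effort": joint torques, N m; "ee_pos": TCP position; "ee_rot": TCP orientation; "force": force on the tool from outside, world axes, zero at the start; "torque": the same for the moment, N m; "gripper_width": finger opening in mm.
Only numpy, scipy, OpenCV 4.12 (cv2) and the standard library are available. Lean on these libraries where they do the work, as an engineer would, in place of code of your own. Each camera call takes 0.05 s, during which the arm holds its last target.

### The job

Make the small engine on its shipping board ready for the shelf: push its fuel tap handle round to shut, so that it stands straight out across the fuel pipe, and slide the choke lever past its half-choke detent, fully home to the full-choke stop. Push with the fingertips only, without pinching or forcing the handles; leave the throttle lever as it stands, do not shift the engine, and leave everything around it undisturbed. Either of the two may be done first; finish clear of everything.

Things in the scene. Friction and masses are not known exactly. Their poses are not given: they have to be found in the camera images.
- engine: air-cooled engine on a plywood board (470 x 460 x 12 mm), loose, about 10 kg; origin on the bench under it. z up; all levers are on its -y side, white fuel tank (85 x 200 mm, top 210 mm, 25 mm from tap_pivot) at its -x end, black air filter (top 198 mm) at +x. Round dark cowl 232 mm across, centre 30 mm to +y of the origin, 232 mm high; grey starter cover on it 152 mm across, 265 mm high
- choke_lever (a joint): 0 = run, grows counter-clockwise from above, knob moving towards the engine's +x; 0.8 = half choke, first detent (between humps at 0.56 and 1.06); 1.2 rad = full choke, second, hard stop. Starts at 0 to 0.3. Push at the knob: 1 N free, about 6 N over the first hump, about 10 N over the second; past 1.06 it snaps home to the stop and stays; short of that it falls back towards half choke
- choke_knob (a point): middle of the choke knob: black upright round barrel, 16 mm diameter, 40 mm tall (20 mm below to 20 mm above this point), 80 mm from the pivot and 198 mm above the bench, on the end of a flat steel strip, 12 mm wide, 4 mm thick, directly under the barrel. Its x axis points outwards along the lever
- choke_pivot (a point): upright pivot axis of the choke lever, 173 mm above the bench; x and y axes are the engine's. At joint value q the lever points at angle -2.171 + q from the engine's x axis (counter-clockwise). The steel bracket plate, top 2 mm below this point, reaches 40 mm outwards (-y) from the pivot; the knob travels beyond its edge
- tap_handle (a joint): fuel tap handle, turns about the upright axis at tap_pivot: 0 = open, along the copper pipe towards the engine's +x; grows clockwise from above; 1.571 rad = shut, at a hard stop, pointing straight out (-y of the engine). Starts at 0 to 0.3. Stays where it is left; about 2 N near its end turns it
- tap_knob (a point): point near the end of the fuel tap handle, 38 mm from the pivot, 176 mm above the bench, in the middle of its height; the handle is a black bar 9 mm wide, 20 mm high (10 mm above and below this point), ending 46 mm from the pivot; its x axis points outwards along the handle. The pipe, 9 mm thick, runs under it, its top 26 mm below this point
- tap_pivot (a point): pivot of the fuel tap handle, 164 mm above the bench; axes are those of the engine
- throttle_lever (a joint): throttle lever, to be left alone; 0 to 0.9 rad, stays where it is left
- throttle_knob (a point): middle of the throttle lever's end: black flat paddle, 34 mm wide, 10 mm thick, 26 mm high, 62 mm from its own pivot, which is 110 mm from the choke pivot on the air filter side of the same bracket; leave it alone
- plug_carton: bystander: small upright cardboard carton, 28 x 28 x 75 mm, standing on the shipping board on the lever side; origin: centre of its underside; leave it alone
- spray_can: bystander: upright bare-metal spray can, 44 mm diameter, 125 mm tall, standing on the shipping board on the lever side, below and in front of the choke lever; origin: centre of its underside; leave it alone
- oil_bottle: bystander: white bottle, 72 mm diameter, 200 mm tall, on the bench; origin: centre of its underside; leave it alone
- spanner: bystander: steel spanner, 170 mm long, lying on the bench; leave it alone
- tape_roll: bystander: roll, 100 mm diameter, 48 mm high, lying flat on the bench; leave it alone
- screwdriver: bystander: screwdriver, 190 mm long, lying on the shipping board along its edge away from the levers; leave it alone

How it is judged (in metres and radians):
At the end, for the whole second after the job is handed in: choke lever at its full-choke stop (within 0.08 rad, 4.6 degrees) and fuel tap handle across the pipe (within 0.17 rad, 10 degrees, of shut), both at rest; throttle paddle within 15 mm of its start, engine shifted less than 15 mm, every bystander within 25 mm of its start (value of joint choke_lever above 1.12 rad and value of joint tap_handle above 1.4 rad and distance of each of throttle_knob, engine from where it was at the start of the episode below 0.015 m and velocity of joint choke_lever between -0.05 and 0.05 rad/s and velocity of joint tap_handle between -0.05 and 0.05 rad/s and distance of each of plug_carton, spray_can, oil_bottle, spanner, tape_roll, screwdriver from where it was at the start of the episode below 0.025 m); the robot touches nothing.
It fails at once if a bystander is lifted, carried, knocked over or moved more than 25 mm (distance of any of plug_carton, spray_can, oil_bottle, spanner, tape_roll, screwdriver from where it was at the start of the episode above 0.025 m or angle between any of plug_carton, spray_can, oil_bottle's own z axis and vertical above 0.35 rad).
It fails at once if the engine is shifted more than 15 mm, lifted or tipped (distance of engine from where it was at the start of the episode above 0.015 m or angle between engine's own z axis and vertical above 0.06 rad).
It fails at once if the throttle lever is moved (its paddle by more than 15 mm) (distance of throttle_knob from where it was at the start of the episode above 0.015 m).
It fails at once if the choke lever or tap handle is pinched (more than 35 N from the fingers short of its far stop) or forced (more than 60 N anywhere) ((contact force between the fingers and choke_lever above 35 N and value of joint choke_lever below 1.15 rad) or contact force between the fingers and choke_lever above 60 N or (contact force between the fingers and tap_handle above 35 N and value of joint tap_handle below 1.5 rad) or contact force between the fingers and tap_handle above 60 N).
It also fails if it takes over 54 s, if anything falls off the work surface, if the arm or the gripper's body presses on something with over 40 N, if the wrist force passes 120 N, or if a joint passes its speed limit or range.

## Working session

There is one attempt and no reset: what is moved stays moved. The work goes in short steps, Python scripts to look and compute and a tool call to move; the robot and the scene stay as the last step left them, time stands still between calls to the robot, and variables do not carry over. Pictures are saved under pics/ and viewed, and the job is handed in when it is done.

Besides the shell and the picture viewer there is one more tool, called after "Request:" as a command line: name --argument value ..., lists and objects as JSON in quotes. servo_tool: Moves the arm, as the interface text tells. Its arguments: {"type":"object","properties":{"plan":{"type":"array"},"squeeze":{"type":"number"}},"required":["plan"]}

```bash
ls; mkdir -p pics
cat > h.py <<'E'
import numpy as np, cv2
from workcell import env
def save(name,fn):
    f=env.grab_frame(name); cv2.imwrite('pics/'+fn,cv2.cvtColor(f['pixels'],cv2.COLOR_RGB2BGR))
    np.savez('pics/'+fn+'.npz',**{k:np.array(v) for k,v in f.items()}); return f
E
python3 - <<'E'
from h import *
print(env.state())
for n in ['scene','side','wrist']:
    f=save(n,n+'0.png'); print(n,f['intrinsics'],f['distortion'],f['eye'],f['attitude'])
E
```

```text
pics
{'time_s': 0.0, 'qpos': array([ 7.40841164e+01,  1.83512983e+01,  8.97077878e+01, -1.06966873e-03,
        7.20433858e+01, -1.14559971e+00]), 'qvel': array([-0.02260965,  0.05903869, -0.00311374, -0.06483328,  0.02449788,
       -0.06749098]), 'effort': array([ 3.86851734e-04, -4.12472177e+01, -2.31971633e+01,  7.27608288e-02,
        4.57893033e-02, -1.48570421e-04]), 'ee_pos': array([146.45337251, 555.50264155, 213.11435757]), 'ee_rot': array([-1.79998968e+02,  1.02471774e-01,  7.52300478e+01]), 'force': array([ 0.25745374, -0.25309106,  0.04975298]), 'torque': array([-0.05089022, -0.03124024, -0.01984275]), 'gripper_width': 90.97798030531128}
scene [[422.4859721    0.         314.06462136]
 [  0.         422.4859721  200.51259163]
 [  0.           0.           1.        ]] [-0.0526643  0.         0.         0.         0.       ] [ 991.44204401 -696.27819106 1026.23022721] [39.6596664   0.63275928 30.28894645]
side [[478.34358953   0.         329.89089397]
 [  0.         478.34358953 198.39182006]
 [  0.           0.           1.        ]] [0.02150387 0.         0.         0.         0.        ] [1127.41168358  783.0396575   972.05552835] [ 50.19634715  -1.20294015 148.04193625]
wrist [[309.71107018   0.         320.05956307]
 [  0.         309.71107018 198.8122622 ]
 [  0.           0.           1.        ]] [0.01792776 0.         0.         0.         0.        ] [ 78.39252924 574.23296333 384.05647298] [-14.53567139   0.09536231  75.18846515]
```

View pics/scene0.png

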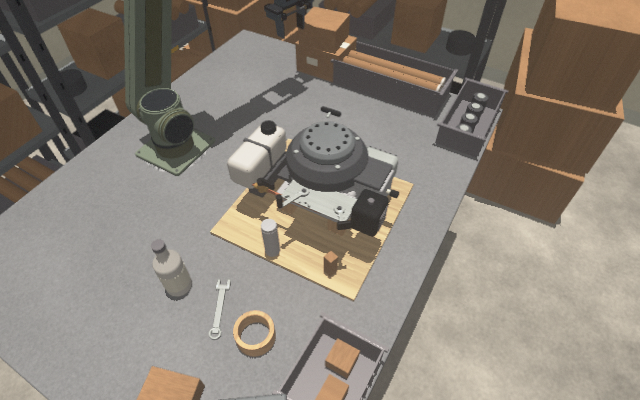

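View pics/side0.png

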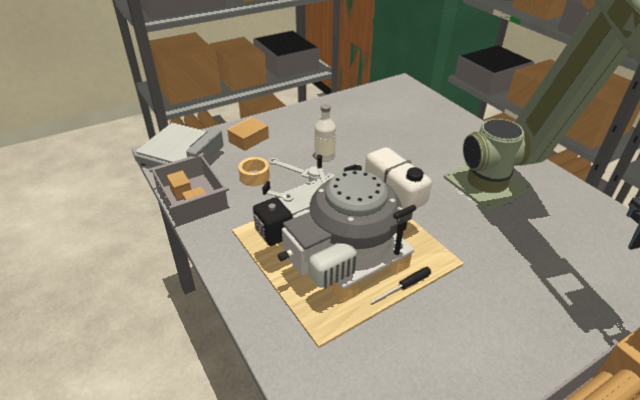

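View pics/wrist0.png

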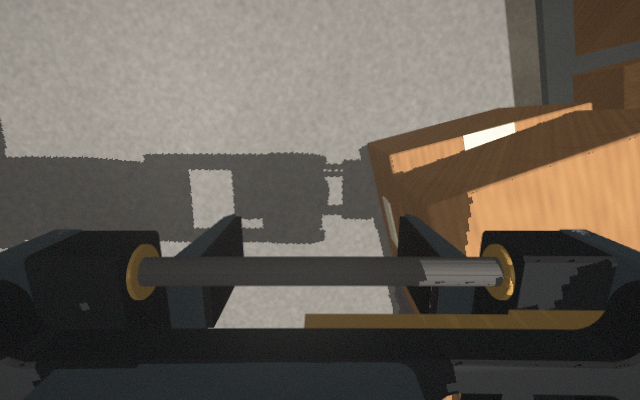

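```bash
cat >> h.py <<'E'
from scipy.spatial.transform import Rotation as Ro
def Rw(att): return Ro.from_euler('xyz',att,degrees=True).as_matrix()
def ld(fn): return dict(np.load('pics/'+fn+'.npz'))
def ray(f,uv):
    p=cv2.undistortPoints(np.array([[uv]],float),f['intrinsics'],f['distortion'])[0,0]
    d=Rw(f['attitude'])@np.array([p[0],-p[1],-1.]); return np.array(f['eye'],float),d/np.linalg.norm(d)
def onz(f,uv,z):
    e,d=ray(f,uv); return e+d*(z-e[2])/d[2]
def proj(f,P):
    P=np.atleast_2d(P); c=(P-f['eye'])@Rw(f['attitude'])
    c=np.c_[c[:,0],-c[:,1],-c[:,2]]
    return cv2.projectPoints(c,np.zeros(3),np.zeros(3),np.array(f['intrinsics']),np.array(f['distortion']))[0][:,0]
def tri(fa,ua,fb,ub):
    (e1,d1),(e2,d2)=ray(fa,ua),ray(fb,ub)
    A=np.c_[d1,-d2]; t=np.linalg.lstsq(A,e2-e1,rcond=None)[0]
    a,b=e1+t[0]*d1,e2+t[1]*d2; return (a+b)/2,np.linalg.norm(a-b)
def crop(f,fn,x0,y0,w,h,s):
    im=cv2.cvtColor(f['pixels'],cv2.COLOR_RGB2BGR)[y0:y0+h,x0:x0+w]
    cv2.imwrite('pics/'+fn,cv2.resize(im,None,fx=s,fy=s,interpolation=cv2.INTER_CUBIC))
E
python3 - <<'E'
from h import *
f=ld('scene0.png'); s=ld('side0.png')
for n,uv in dict(L=(211,232),B=(354,299),R=(413,184)).items(): print('scene',n,onz(f,uv,12).round(1))
for n,uv in dict(near=(320,346),r=(463,262),l=(234,232)).items(): print('side',n,onz(s,uv,12).round(1))
crop(f,'c0.png',210,110,200,150,4); crop(s,'c1.png',230,110,230,170,3.4)
E
```

```text
scene L [ 354.1 -231.5   12. ]
scene B [ 817.3 -213.1   12. ]
scene R [799.5 242.1  12. ]
side near [798.6 251.3  12. ]
side r [331.3 229.4  12. ]
side l [ 817.5 -196.    12. ]
```

View pics/c0.png

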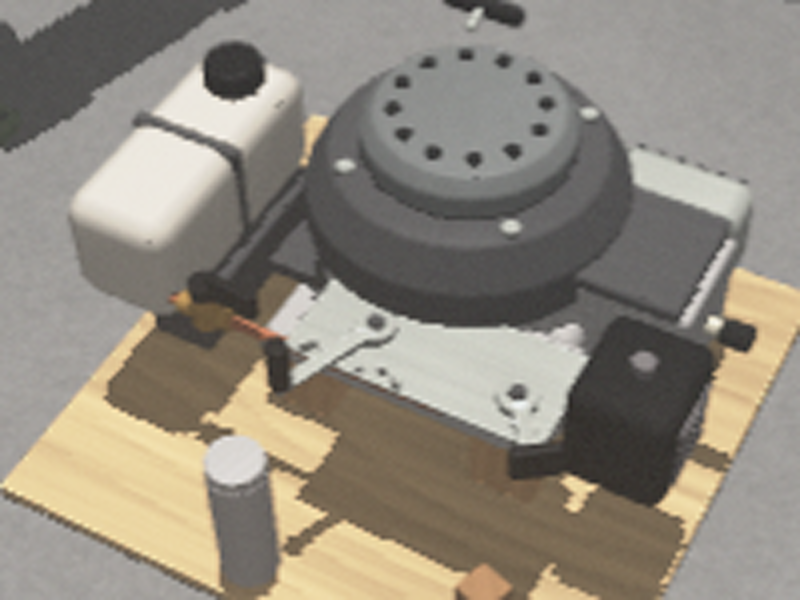

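View pics/c1.png

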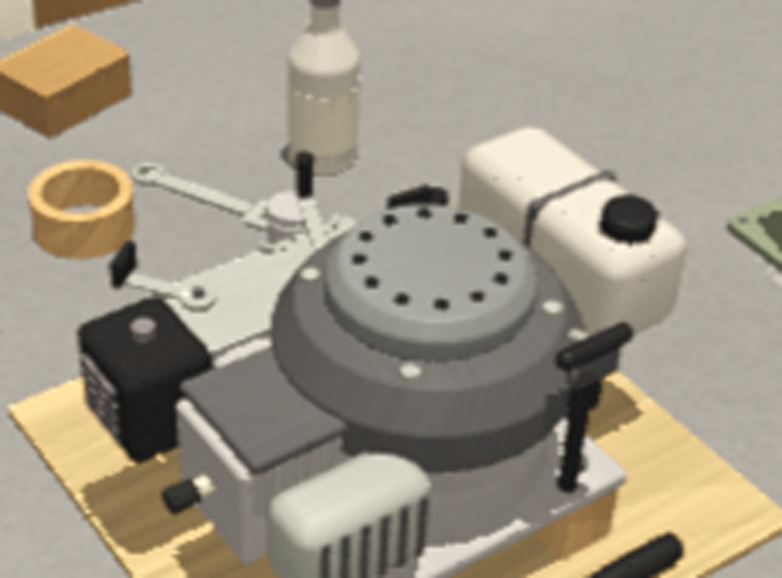

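Run:
```python
from h import *
f=ld('scene0.png'); s=ld('side0.png')
A=lambda x,y:(210+(x+.5)/4-.5,110+(y+.5)/4-.5)
B=lambda x,y:(230+(x+.5)/3.4-.5,110+(y+.5)/3.4-.5)
for n,a,b in [('choke knob',(277,364),(304,175)),('knob top',(274,341),(304,155)),('thr pivot',(518,391),(199,292)),('thr paddle',(536,460),(122,263)),('tap',(222,290),(417,197)),('cover top centre',(468,107),(433,258))]:
    P,e=tri(f,A(*a),s,B(*b)); print(n,P.round(1),round(e,1))
for n,a,z in [('choke piv',(377,321),173),('thr piv',(518,391),175),('spray top',(236,455),137),('cart top',(484,580),87)]: print(n,onz(f,A(*a),z).round(1))
crop(f,'c2.png',240,160,75,60,10); crop(s,'c3.png',300,145,70,50,11)
```

```text
choke knob [ 559.6 -152.1  196.3] 1.8
knob top [ 559.5 -151.4  217.2] 3.5
thr pivot [696.3 -81.7 178.2] 0.1
thr paddle [ 735.7 -131.8  188.5] 1.2
tap [ 480.1 -102.5  175.8] 1.2
cover top centre [580.4  58.2 260.5] 0.7
choke piv [584.1 -71.8 173. ]
thr piv [695.1 -79.4 175. ]
spray top [ 546.9 -191.   137. ]
cart top [ 719.9 -166.1   87. ]
```

View pics/c2.png

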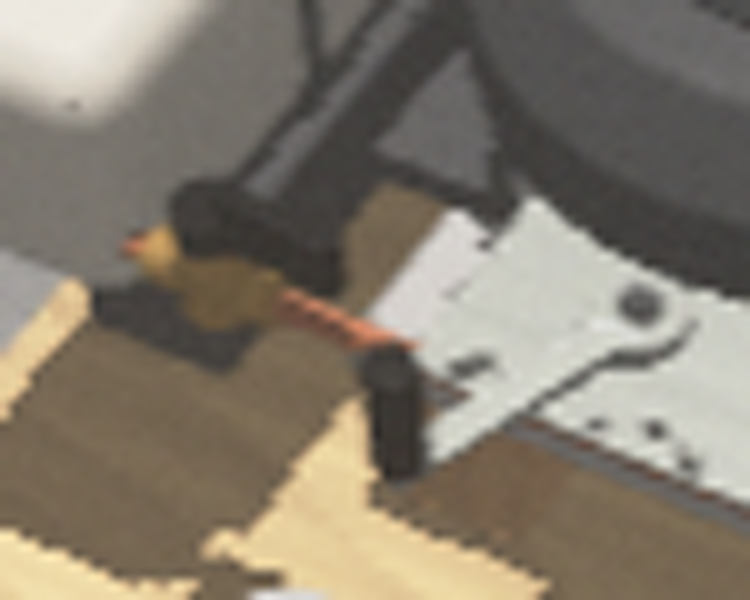

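View pics/c3.png

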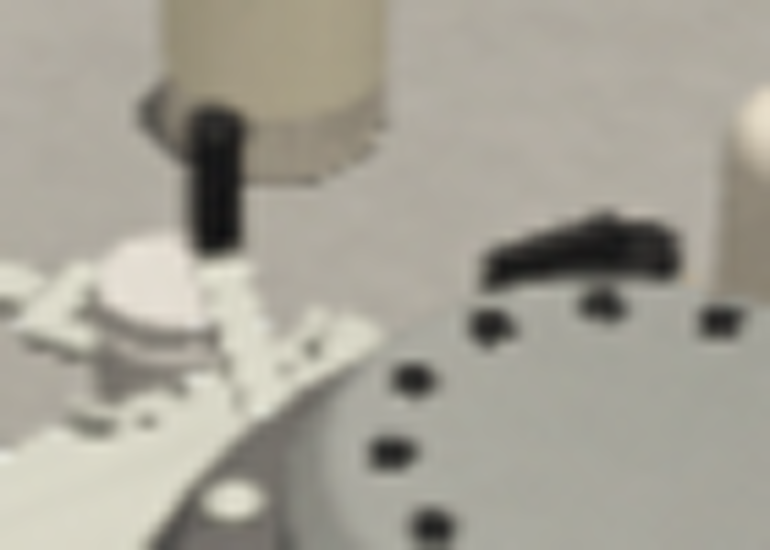

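```bash
cat >> h.py <<'E'
def plan(wps,claw,p0=None,r0=None):
    """wps: list of (x,y,z,yaw,nrows)"""
    s=env.state(); p=np.array(s['ee_pos'] if p0 is None else p0,float); R=Rw(s['ee_rot'] if r0 is None else r0)
    out=[]
    for x,y,z,yaw,n in wps:
        tgtp=np.array([x,y,z]); tgtR=Rw([180,0,yaw]); ps=p.copy(); Rs=R.copy(); rv=Ro.from_matrix(Rs.T@tgtR).as_rotvec()
        for i in range(1,n+1):
            q=ps+(tgtp-ps)*i/n; Q=Rs@Ro.from_rotvec(rv*i/n).as_matrix()
            out.append((np.degrees(Ro.from_matrix(R.T@Q).as_rotvec()).round(1),(R.T@(q-p)).round(0)))
            p,R=q,Q
    for a,b in out: print([list(map(float,a)),list(map(float,b)),claw])
def st():
    s=env.state(); print(round(s['time_s'],2),s['ee_pos'].round(1),s['ee_rot'].round(1),s['force'].round(1),round(s['gripper_width'],1),s['qpos'].round(0))
E
python3 - <<'E'
from h import *
plan([(160,520,400,75,4),(300,300,420,55,6),(420,60,420,20,6),(530,-195,320,0,6)],90)
E
```

```text
[[-0.0, 0.0, 0.1], [-8.0, 6.0, -47.0], 90]
[[-0.0, 0.0, 0.1], [-8.0, 6.0, -47.0], 90]
[[-0.0, 0.0, 0.1], [-8.0, 6.0, -47.0], 90]
[[-0.0, 0.0, 0.1], [-8.0, 6.0, -47.0], 90]
[[-0.0, -0.0, 3.3], [-29.0, 32.0, -3.0], 90]
[[-0.0, -0.0, 3.3], [-27.0, 34.0, -3.0], 90]
[[-0.0, -0.0, 3.3], [-25.0, 35.0, -3.0], 90]
[[-0.0, -0.0, 3.3], [-23.0, 37.0, -3.0], 90]
[[-0.0, -0.0, 3.3], [-21.0, 38.0, -3.0], 90]
[[-0.0, -0.0, 3.3], [-19.0, 39.0, -3.0], 90]
[[0.0, -0.0, 5.8], [-21.0, 39.0, 0.0], 90]
[[0.0, -0.0, 5.8], [-17.0, 41.0, 0.0], 90]
[[0.0, -0.0, 5.8], [-13.0, 43.0, 0.0], 90]
[[0.0, -0.0, 5.8], [-8.0, 44.0, 0.0], 90]
[[0.0, -0.0, 5.8], [-4.0, 45.0, 0.0], 90]
[[0.0, -0.0, 5.8], [1.0, 45.0, 0.0], 90]
[[0.0, -0.0, 3.3], [3.0, 46.0, 17.0], 90]
[[0.0, -0.0, 3.3], [5.0, 46.0, 17.0], 90]
[[0.0, -0.0, 3.3], [8.0, 46.0, 17.0], 90]
[[0.0, -0.0, 3.3], [11.0, 45.0, 17.0], 90]
[[0.0, -0.0, 3.3], [13.0, 44.0, 17.0], 90]
[[0.0, -0.0, 3.3], [16.0, 43.0, 17.0], 90]
```

Request:
servo_tool --plan '[[[0,0,0],[-8,6,-47],0],[[0,0,0],[-8,6,-47],0],[[0,0,0],[-8,6,-47],0],[[0,0,0],[-8,6,-47],0],[[0,0,3.3],[-29,32,-3],0],[[0,0,3.3],[-27,34,-3],0],[[0,0,3.3],[-25,35,-3],0],[[0,0,3.3],[-23,37,-3],0],[[0,0,3.3],[-21,38,-3],0],[[0,0,3.3],[-19,39,-3],0]]' --squeeze 10

```text
time_s: 1.4
ee_pos: [306.0, 294.7, 423.2]
ee_rot: [179.8, 0.5, 55.1]
force: [1.5, 0.3, 0.3]
gripper_width: 0.3
```

Run:
```python
from h import *
st()
plan([(420,60,420,20,6),(530,-195,300,0,6)],0)
```

```text
1.4 [306.  294.7 423.2] [179.8   0.5  55.1] [1.5 0.3 0.3] 0.3 [ 43.   1.  82.  -0.  98. -13.]
[[0.1, 0.1, 5.9], [-21.0, 38.0, 1.0], 0]
[[0.1, 0.1, 5.9], [-17.0, 40.0, 1.0], 0]
[[0.1, 0.1, 5.9], [-13.0, 41.0, 1.0], 0]
[[0.1, 0.1, 5.9], [-9.0, 43.0, 1.0], 0]
[[0.1, 0.1, 5.9], [-4.0, 43.0, 1.0], 0]
[[0.1, 0.1, 5.9], [0.0, 43.0, 1.0], 0]
[[0.0, -0.0, 3.3], [3.0, 46.0, 20.0], 0]
[[0.0, -0.0, 3.3], [5.0, 46.0, 20.0], 0]
[[0.0, -0.0, 3.3], [8.0, 46.0, 20.0], 0]
[[0.0, -0.0, 3.3], [11.0, 45.0, 20.0], 0]
[[0.0, -0.0, 3.3], [13.0, 44.0, 20.0], 0]
[[0.0, -0.0, 3.3], [16.0, 43.0, 20.0], 0]
```

Stay at height while over the engine, descending after.

Request:
servo_tool --plan '[[[0,0,5.9],[-21,38,1],0],[[0,0,5.9],[-17,40,1],0],[[0,0,5.9],[-13,41,1],0],[[0,0,5.9],[-9,43,1],0],[[0,0,5.9],[-4,43,1],0],[[0,0,5.9],[0,43,1],0],[[0,0,4],[3,56,5],0],[[0,0,4],[5,56,10],0],[[0,0,4],[12,56,30],0],[[0,0,4],[16,55,40],0]]'

```text
time_s: 2.65
ee_pos: [501.7, -157.0, 341.3]
ee_rot: [179.5, -0.3, 2.0]
force: [1.1, 0.8, -0.9]
gripper_width: 0.4
```

Run:
```python
from h import *
st()
save('wrist','w1.png')
plan([(530,-195,290,0,4)],0)
```

```text
2.65 [ 501.7 -157.   341.3] [179.5  -0.3   2. ] [ 1.1  0.8 -0.9] 0.4 [-18.  10.  82.  -0.  87. -20.]
[[0.2, 0.1, 0.4], [7.0, 8.0, 11.0], 0]
[[0.2, 0.1, 0.4], [7.0, 8.0, 11.0], 0]
[[0.2, 0.1, 0.4], [7.0, 8.0, 11.0], 0]
[[0.2, 0.1, 0.4], [7.0, 8.0, 11.0], 0]
```

View pics/w1.png

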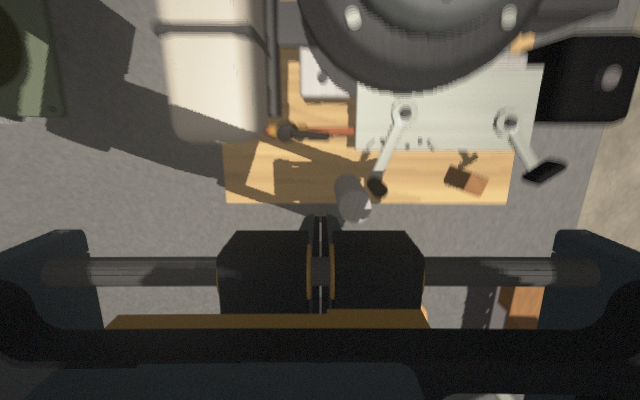

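Request:
servo_tool --plan '[[[0,0,0.5],[7,8,11],0],[[0,0,0.5],[7,8,11],0],[[0,0,0.5],[7,8,11],0],[[0,0,0.5],[7,8,11],0],[[0,0,0],[0,0,0],0],[[0,0,0],[0,0,0],0],[[0,0,0],[0,0,0],0],[[0,0,0],[0,0,0],0],[[0,0,0],[0,0,0],0],[[0,0,0],[0,0,0],0]]'

```text
time_s: 3.95
ee_pos: [531.9, -193.3, 290.5]
ee_rot: [179.4, 0.1, -0.2]
force: [0.4, 0.7, 0.4]
gripper_width: 0.7
```

Run:
```python
from h import *
st()
f=save('wrist','w2.png'); crop(f,'w2c.png',190,20,270,200,2.96)
```

```text
3.95 [ 531.9 -193.3  290.5] [ 1.794e+02  1.000e-01 -2.000e-01] [0.4 0.7 0.4] 0.7 [-21.  15.  83.  -1.  82. -20.]
```

View pics/w2c.png

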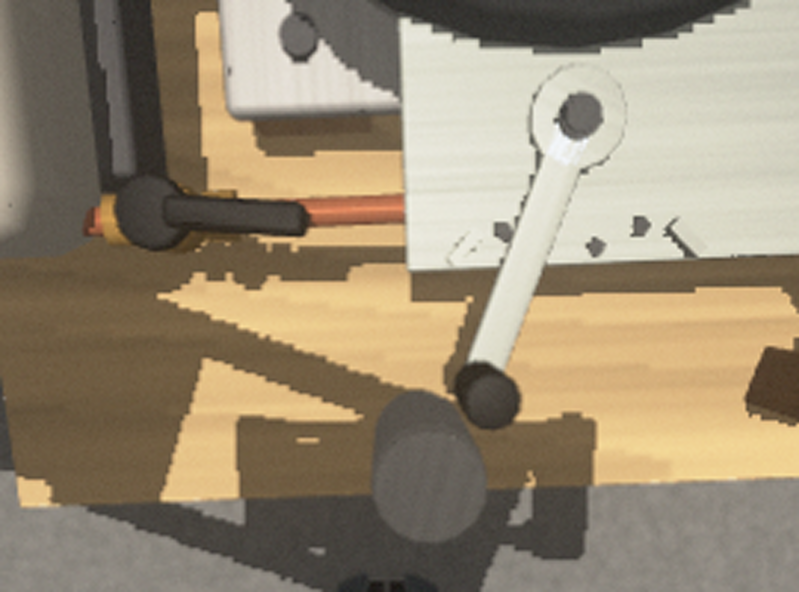

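Run:
```python
from h import *
w1=ld('w1.png'); w2=ld('w2.png'); sc=ld('scene0.png')
C=lambda x,y:(190+(x+.5)/2.96-.5,20+(y+.5)/2.96-.5)
print(w1['eye'],w2['eye'],w2['attitude'])
for n,c,z in [('tap disc',(152,212),186),('tap end top',(302,219),186),('choke screw',(581,115),178),('choke knob top',(492,400),218),('brk corner',(409,269),171),('graybox corner',(231,114),100),('spray top',(429,487),137)]:
    print(n,onz(w2,C(*c),z).round(1))
A=lambda x,y:(210+(x+.5)/4-.5,110+(y+.5)/4-.5)
D=lambda x,y:(240+(x+.5)/10-.5,160+(y+.5)/10-.5)
for n,c,d in [('choke screw',(581,115),(642,303)),('knob top',(492,400),(388,360)),('tap end',(306,219),(330,250)),('tap disc',(152,212),(205,200))]:
    P,e=tri(w2,C(*c),sc,D(*d)); print(n,P.round(1),round(e,1))
# cover centre at top z 265 by ellipse in scene
P=[onz(sc,A(*a),265) for a in [(365,108),(580,128),(480,45),(462,178)]]
print(np.array(P).round(0))
f=w1; crop(f,'w1c.png',220,40,250,180,3.2)
```

```text
[498.35651529 -84.59202438 511.51829475] [ 532.4185793  -120.48978617  460.60380369] [-15.17322903   0.09111399  -0.24078034]
tap disc [ 465.9 -101.4  186. ]
tap end top [ 508.2 -103.4  186. ]
choke screw [587.4 -75.5 178. ]
choke knob top [ 559.9 -150.8  218. ]
brk corner [ 539.  -116.9  171. ]
graybox corner [476.1 -62.1 100. ]
spray top [ 547.1 -192.1  137. ]
choke screw [586.9 -76.  179.1] 0.8
knob top [ 559.5 -151.4  216.7] 1.4
tap end [ 507.9 -104.2  183.9] 3.2
tap disc [ 462.8 -101.1  176.1] 1.5
[[523.  19. 265.]
 [657.  73. 265.]
 [558. 114. 265.]
 [612.  -7. 265.]]
```

View pics/w1c.png

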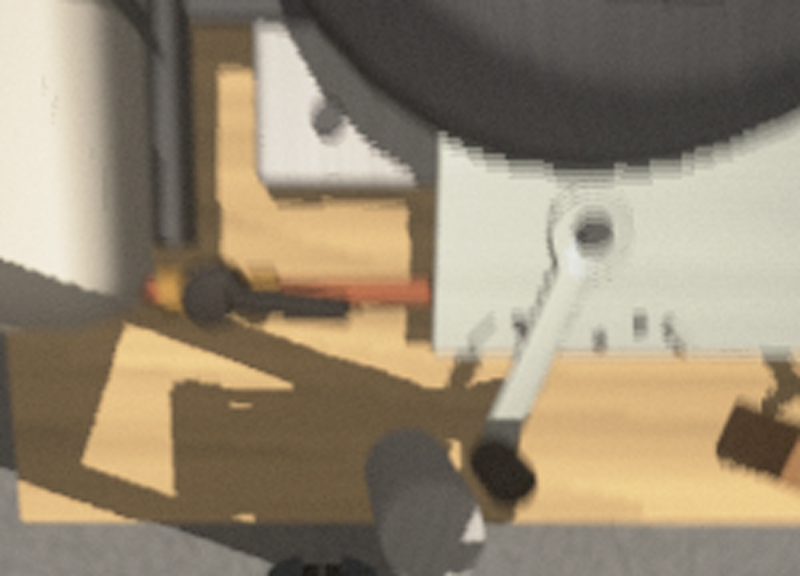

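View pics/w2.png

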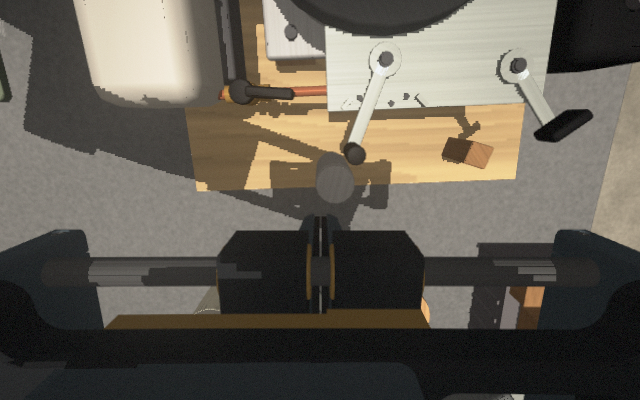

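```bash
cat >> h.py <<'E'
def rowsout(): pass
E
python3 - <<'E'
from h import *
st()
plan([(499,-68,280,-30,6),(499,-68,220,-30,4)],0)
E
```

```text
4.0 [ 531.9 -193.3  290.6] [ 1.794e+02  1.000e-01 -2.000e-01] [-0.1 -0.1  0.1] 0.5 [-21.  15.  83.  -1.  82. -20.]
[[0.1, -0.0, 5.0], [-6.0, -21.0, 2.0], 0]
[[0.1, -0.0, 5.0], [-7.0, -20.0, 2.0], 0]
[[0.1, -0.0, 5.0], [-9.0, -20.0, 2.0], 0]
[[0.1, -0.0, 5.0], [-11.0, -19.0, 2.0], 0]
[[0.1, -0.0, 5.0], [-12.0, -18.0, 2.0], 0]
[[0.1, -0.0, 5.0], [-14.0, -17.0, 2.0], 0]
[[0.0, -0.0, 0.0], [0.0, -0.0, 15.0], 0]
[[0.0, -0.0, 0.0], [0.0, -0.0, 15.0], 0]
[[0.0, -0.0, 0.0], [0.0, -0.0, 15.0], 0]
[[0.0, -0.0, 0.0], [0.0, -0.0, 15.0], 0]
```

Request:
servo_tool --plan '[[[0.1,0,5],[-6,-21,2],0],[[0.1,0,5],[-7,-20,2],0],[[0.1,0,5],[-9,-20,2],0],[[0.1,0,5],[-11,-19,2],0],[[0.1,0,5],[-12,-18,2],0],[[0.1,0,5],[-14,-17,2],0],[[0,0,0],[0,0,10],0],[[0,0,0],[0,0,10],0],[[0,0,0],[0,0,10],0],[[0,0,0],[0,0,5],0]]'

```text
time_s: 5.25
ee_pos: [499.8, -65.4, 239.8]
ee_rot: [179.9, -0.1, -31.2]
force: [0.7, 0.5, 0.1]
gripper_width: 0.3
```

Run:
```python
from h import *
st()
f=save('scene','s1.png'); crop(f,'s1c.png',220,110,120,110,5); save('wrist','w3.png')
plan([(499,-68,172,-30,6)],0)
```

```text
5.25 [499.8 -65.4 239.8] [ 1.799e+02 -1.000e-01 -3.120e+01] [0.7 0.5 0.1] 0.3 [-9. 11. 96. -0. 73. 23.]
[[0.0, -0.0, -0.2], [0.0, 0.0, 11.0], 0]
[[0.0, -0.0, -0.2], [0.0, 0.0, 11.0], 0]
[[0.0, -0.0, -0.2], [0.0, 0.0, 11.0], 0]
[[0.0, -0.0, -0.2], [0.0, 0.0, 11.0], 0]
[[0.0, -0.0, -0.2], [0.0, 0.0, 11.0], 0]
[[0.0, -0.0, -0.2], [0.0, 0.0, 11.0], 0]
```

View pics/s1c.png

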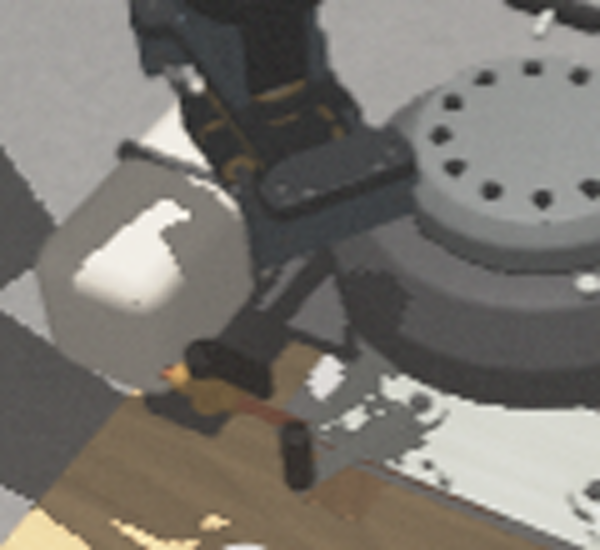

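View pics/w3.png

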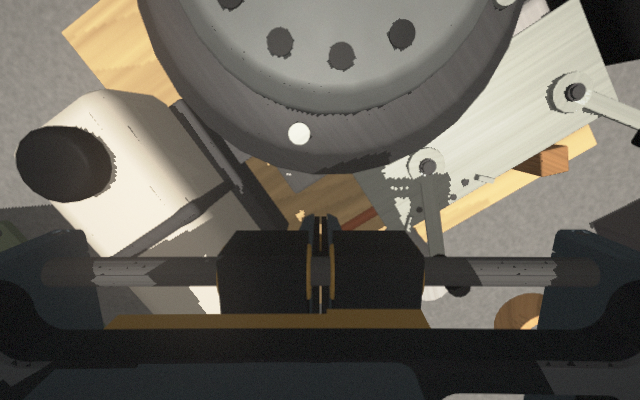

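Request:
servo_tool --plan '[[[0,0,0],[0,1,11],0],[[0,0,0],[0,0,11],0],[[0,0,0],[0,0,11],0],[[0,0,0],[0,0,11],0],[[0,0,0],[0,0,11],0],[[0,0,0],[0,0,9],0],[[0,0,0],[0,0,4],0],[[0,0,0],[0,0,0],0],[[0,0,0],[0,0,0],0],[[0,0,0],[0,0,0],0]]'

```text
time_s: 6.6
ee_pos: [500.0, -66.7, 167.6]
ee_rot: [180.0, -0.2, -31.2]
force: [0.0, 0.1, -0.5]
gripper_width: 0.4
```

```bash
cat > arc.py <<'E'
from h import *
piv=np.array([464.5,-101.3]); 
def centre(phi,yaw,t=32,gap=0,a=13.5,b=16):
    u=np.array([np.cos(np.radians(phi)),np.sin(np.radians(phi))]); n=np.array([-u[1],u[0]])
    ex=np.array([np.cos(np.radians(yaw)),np.sin(np.radians(yaw))]); ey=np.array([-ex[1],ex[0]])
    h=a*abs(ex@n)+b*abs(ey@n)
    return piv+t*u+(4.5+h+gap)*n
def rows(pts,z,yaw,claw=0):
    s=env.state(); p=s['ee_pos'].copy(); R=Rw(s['ee_rot'])
    for q in pts:
        q=np.r_[q,z]; print((R.T@(q-p)).round(1), q.round(1)); p=q
E
python3 - <<'E'
from arc import *
st()
yaw=env.state()['ee_rot'][2]
rows([centre(p,yaw,t) for p,t in [(-3,35),(-10,34),(-17,33),(-24,32),(-31,32),(-38,32),(-45,32),(-52,32),(-58,32),(-64,32),(-70,32),(-75,32),(-80,32),(-84,32),(-87.7,32)]],172,yaw)
E
```

```text
6.6 [500.  -66.7 167.6] [180.   -0.2 -31.2] [ 0.   0.1 -0.5] 0.4 [ -9.  14. 103.  -0.  63.  22.]
[ 6.7  9.4 -4.4] [500.8 -78.2 172. ]
[3.9 3.6 0. ] [502.2 -83.3 172. ]
[3.4 4.2 0. ] [502.9 -88.6 172. ]
[2.7 4.8 0. ] [502.7 -94.2 172. ]
[2.9 5.2 0. ] [ 502.5 -100.2  172. ]
[2.4 2.6 0. ] [ 503.3 -103.7  172. ]
[2.2 3.1 0. ] [ 503.6 -107.5  172. ]
[1.9 3.6 0. ] [ 503.3 -111.6  172. ]
[1.2 3.5 0. ] [ 502.5 -115.3  172. ]
[0.8 3.9 0. ] [ 501.2 -119.   172. ]
[0.3 4.1 0. ] [ 499.3 -122.7  172. ]
[-0.2  3.6  0. ] [ 497.3 -125.6  172. ]
[-0.6  3.7  0. ] [ 494.9 -128.4  172. ]
[-0.8  2.9 -0. ] [ 492.6 -130.5  172. ]
[-1.   2.7 -0. ] [ 490.4 -132.3  172. ]
```

Request:
servo_tool --plan '[[[0,0,0],[3.5,5,-2],0],[[0,0,0],[3.5,5,-1],0],[[0,0,0],[4,3.5,0],0],[[0,0,0],[3.5,4,0],0],[[0,0,0],[2.5,5,0],0],[[0,0,0],[3,5,0],0],[[0,0,0],[2.5,2.5,0],0],[[0,0,0],[2,3,0],0],[[0,0,0],[2,3.5,0],0],[[0,0,0],[0,0,0],0]]'

```text
time_s: 7.85
ee_pos: [504.3, -113.6, 171.2]
ee_rot: [-179.9, -0.2, -31.2]
force: [-0.3, 0.3, -0.0]
gripper_width: 0.8
```

Run:
```python
from arc import *
st()
f=save('scene','s2.png'); crop(f,'s2c.png',220,110,120,110,5)
f=save('side','d2.png'); crop(f,'d2c.png',290,120,110,80,6)
yaw=env.state()['ee_rot'][2]
rows([centre(p,yaw,t) for p,t in [(-52,32),(-58,32),(-64,32),(-70,32),(-75,32),(-80,32),(-84,32),(-87.7,32)]],172,yaw)
```

```text
7.85 [ 504.3 -113.6  171.2] [-179.9   -0.2  -31.2] [-0.3  0.3 -0. ] 0.8 [-14.  15. 101.   0.  64.  17.]
[-1.8 -1.1 -0.8] [ 503.3 -111.6  172. ]
[ 1.3  3.5 -0. ] [ 502.5 -115.3  172. ]
[ 0.8  3.9 -0. ] [ 501.2 -119.   172. ]
[ 0.3  4.1 -0. ] [ 499.3 -122.7  172. ]
[-0.2  3.6 -0. ] [ 497.3 -125.6  172. ]
[-0.6  3.7 -0. ] [ 494.9 -128.4  172. ]
[-0.8  2.9 -0. ] [ 492.6 -130.5  172. ]
[-1.   2.7 -0. ] [ 490.4 -132.3  172. ]
```

View pics/s2c.png

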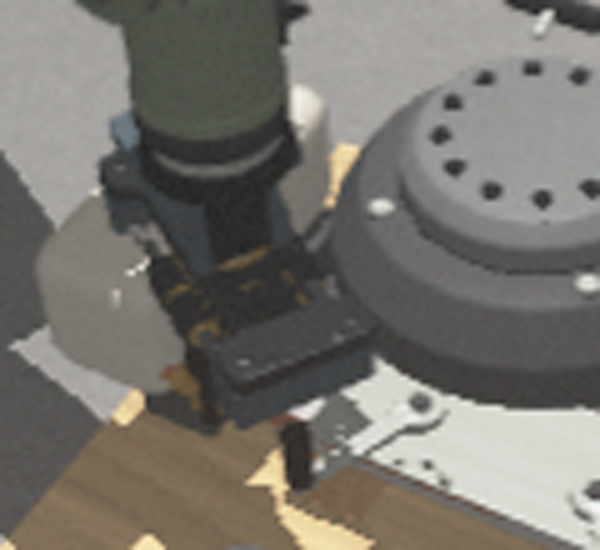

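View pics/d2c.png

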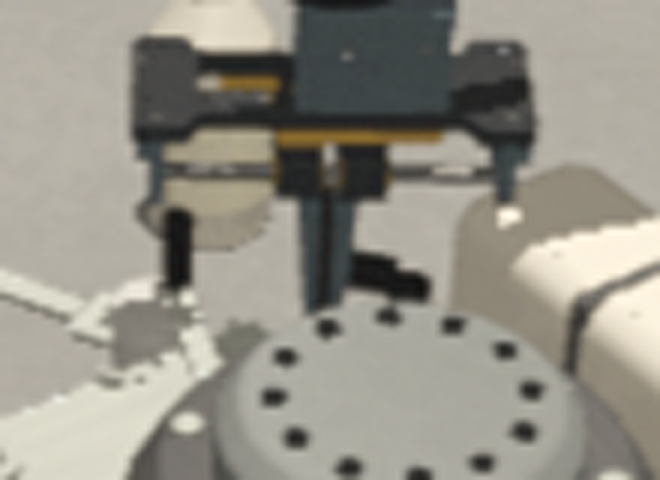

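Request:
servo_tool --plan '[[[0,0,0],[0,3,0],0],[[0,0,0],[0,4,0],0],[[0,0,0],[0,4,0],0],[[0,0,0],[-1,4,0],0],[[0,0,0],[-1,3,0],0],[[0,0,0],[-1,3,0],0],[[0,0,0],[-1,2,0],0],[[0,0,0],[0,0,0],0],[[0,0,0],[0,0,0],0],[[0,0,0],[0,0,0],0]]'

```text
time_s: 9.2
ee_pos: [488.6, -132.8, 171.7]
ee_rot: [-179.9, -0.3, -31.2]
force: [1.4, 1.7, 0.4]
gripper_width: 0.5
```

Run:
```python
from arc import *
st()
f=save('scene','s3.png'); crop(f,'s3c.png',220,110,120,110,5)
yaw=env.state()['ee_rot'][2]
for p in (-70,-75,-80,-84,-87.7): print(p,centre(p,yaw,32))
rows([centre(p,yaw,32) for p in (-84,-87.7)],172,yaw)
```

```text
9.2 [ 488.6 -132.8  171.7] [-179.9   -0.3  -31.2] [1.4 1.7 0.4] 0.5 [-17.  14. 102.   0.  63.  15.]
-70 [ 499.33959384 -122.67311359]
-75 [ 497.3093107  -125.63760947]
-80 [ 494.87111039 -128.43840538]
-84 [ 492.63587825 -130.51906498]
-87.7 [ 490.35386538 -132.28740164]
[ 2.3 -4.  -0.3] [ 492.6 -130.5  172. ]
[-1.   2.7 -0. ] [ 490.4 -132.3  172. ]
```

View pics/s3c.png

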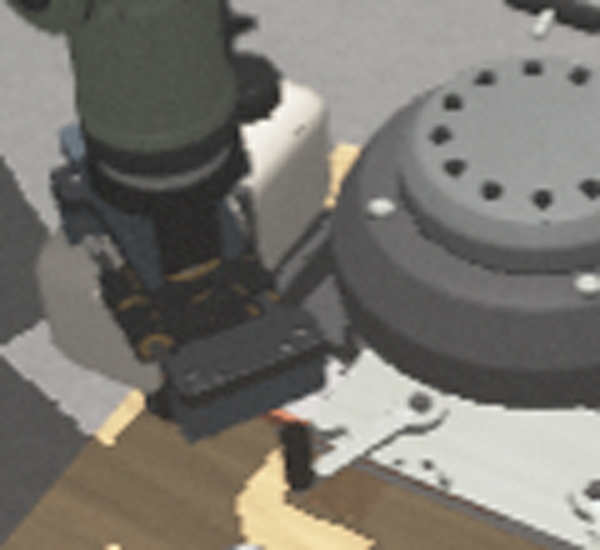

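Request:
servo_tool --plan '[[[0,0,0],[-1.5,1,0],0],[[0,0,0],[-1.5,1,0],0],[[0,0,0],[0,0,0],0],[[0,0,0],[0,0,0],0],[[0,0,0],[0,0,0],0],[[0,0,0],[0,0,0],0],[[0,0,0],[0,0,0],0],[[0,0,0],[0,0,0],0],[[0,0,0],[0,0,0],0],[[0,0,0],[0,0,0],0]]'

```text
time_s: 10.5
ee_pos: [485.6, -133.2, 171.8]
ee_rot: [-179.9, -0.4, -31.2]
force: [1.4, 0.9, 0.3]
gripper_width: 0.5
```

Run:
```python
from h import *
st()
```

```text
10.5 [ 485.6 -133.2  171.8] [-179.9   -0.4  -31.2] [1.4 0.9 0.3] 0.5 [-17.  14. 103.   0.  63.  14.]
```

Request:
servo_tool --plan '[[[0,0,0],[-1.5,1,0],0],[[0,0,0],[0,0,0],0],[[0,0,0],[-1.5,1,0],0],[[0,0,0],[0,0,0],0],[[0,0,0],[0,0,0],0],[[0,0,0],[0,0,0],0],[[0,0,0],[0,0,0],0],[[0,0,0],[0,0,0],0],[[0,0,0],[0,0,0],0],[[0,0,0],[0,0,0],0]]'

```text
time_s: 11.75
ee_pos: [485.4, -133.2, 172.1]
ee_rot: [-179.6, -0.8, -31.2]
force: [4.1, 0.8, -1.4]
gripper_width: 0.1
```

Run:
```python
from h import *
st()
plan([(520,-140,172,-31,3),(520,-160,250,-31,4),(480,-185,250,0,3)],0)
```

```text
11.75 [ 485.4 -133.2  172.1] [-179.6   -0.8  -31.2] [ 4.1  0.8 -1.4] 0.1 [-17.  13. 103.   0.  63.  14.]
[[-0.1, -0.3, -0.1], [11.0, -4.0, 0.0], 0]
[[-0.1, -0.3, -0.1], [11.0, -4.0, 0.0], 0]
[[-0.1, -0.3, -0.1], [11.0, -4.0, 0.0], 0]
[[0.0, 0.0, 0.0], [3.0, 4.0, -20.0], 0]
[[0.0, 0.0, 0.0], [3.0, 4.0, -20.0], 0]
[[0.0, 0.0, 0.0], [3.0, 4.0, -20.0], 0]
[[0.0, 0.0, 0.0], [3.0, 4.0, -20.0], 0]
[[0.0, 0.0, -10.3], [-7.0, 14.0, 0.0], 0]
[[0.0, 0.0, -10.3], [-10.0, 13.0, 0.0], 0]
[[0.0, 0.0, -10.3], [-12.0, 11.0, 0.0], 0]
```

Request:
servo_tool --plan '[[[0,0,0],[8,-4,0],0],[[0,0,0],[2,-1,-15],0],[[0,0,0],[0,0,-25],0],[[0,0,0],[0,0,-25],0],[[0,0,0],[0,0,-25],0],[[0,0,-10.3],[-2,14,-10],0],[[0,0,-10.3],[-4,14,0],0],[[0,0,-10.3],[-6,12,0],0],[[0,0,0],[0,10,0],0],[[0,0,0],[0,0,0],0]]'

```text
time_s: 13.0
ee_pos: [463.1, -180.5, 273.7]
ee_rot: [179.8, 0.6, 0.5]
force: [0.6, -0.5, -0.2]
gripper_width: 0.4
```

Run:
```python
from h import *
st()
f=save('wrist','w4.png'); crop(f,'w4c.png',190,20,270,200,2.96)
```

```text
13.0 [ 463.1 -180.5  273.7] [179.8   0.6   0.5] [ 0.6 -0.5 -0.2] 0.4 [-22.  10.  93.  -0.  78. -23.]
```

View pics/w4c.png

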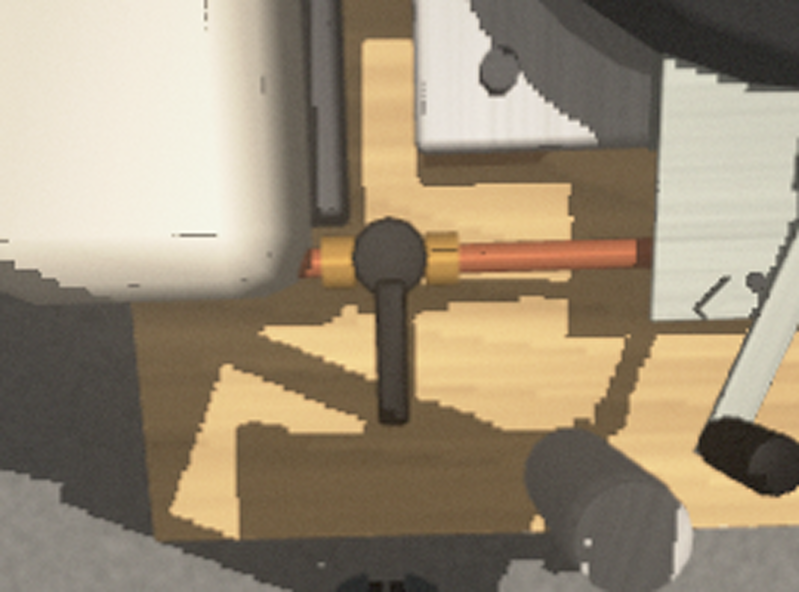

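Request:
servo_tool --plan '[[[0,0,0],[15,-7,0],0],[[0,0,0],[15,-7,0],0],[[0,0,0],[15,-7,5],0],[[0,0,0],[15,-8,15],0],[[0,0,0],[2,0,20],0],[[0,0,0],[0,0,20],0],[[0,0,0],[0,0,15],0],[[0,0,0],[0,0,9],0],[[0,0,0],[0,0,3],0],[[0,0,0],[0,0,0],0]]'

```text
time_s: 14.3
ee_pos: [531.7, -144.5, 177.7]
ee_rot: [179.9, 0.8, 0.6]
force: [-0.5, 0.2, 0.2]
gripper_width: 0.5
```

Run:
```python
from h import *
st()
f=save('scene','s5.png'); crop(f,'s5c.png',220,110,120,110,5)
f=save('side','d5.png'); crop(f,'d5c.png',270,110,110,80,6)
p=np.array([587,-75.8]); pos=env.state()['ee_pos']
for q in np.arange(.2,1.21,.1):
    a=-2.171+q+np.radians(2.3); k=p+80*np.array([np.cos(a),np.sin(a)]); print(round(q,2),k.round(1),(k-[21.5,0]).round(1))
```

```text
14.3 [ 531.7 -144.5  177.7] [179.9   0.8   0.6] [-0.5  0.2  0.2] 0.5 [-16.  18.  96.  -0.  67. -17.]
0.2 [ 558.8 -150.7] [ 537.3 -150.7]
0.3 [ 566.4 -153.1] [ 544.9 -153.1]
0.4 [ 574.2 -154.8] [ 552.7 -154.8]
0.5 [ 582.2 -155.7] [ 560.7 -155.7]
0.6 [ 590.2 -155.7] [ 568.7 -155.7]
0.7 [ 598.2 -155. ] [ 576.7 -155. ]
0.8 [ 606.  -153.5] [ 584.5 -153.5]
0.9 [ 613.7 -151.2] [ 592.2 -151.2]
1.0 [ 621.1 -148.2] [ 599.6 -148.2]
1.1 [ 628.1 -144.4] [ 606.6 -144.4]
1.2 [ 634.8 -140. ] [ 613.3 -140. ]
```

View pics/s5c.png

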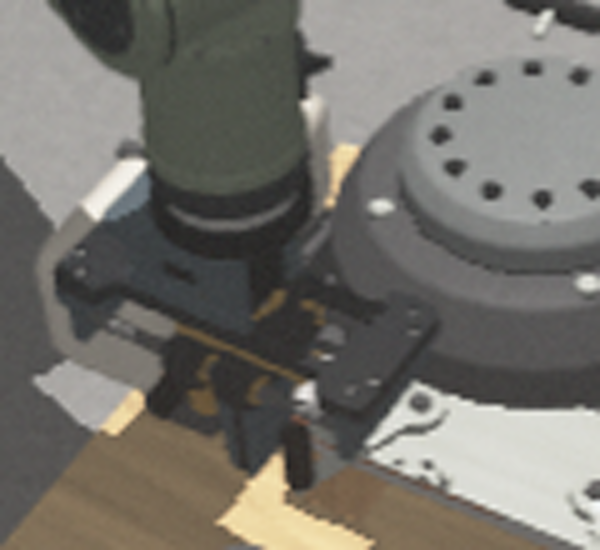

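View pics/d5c.png

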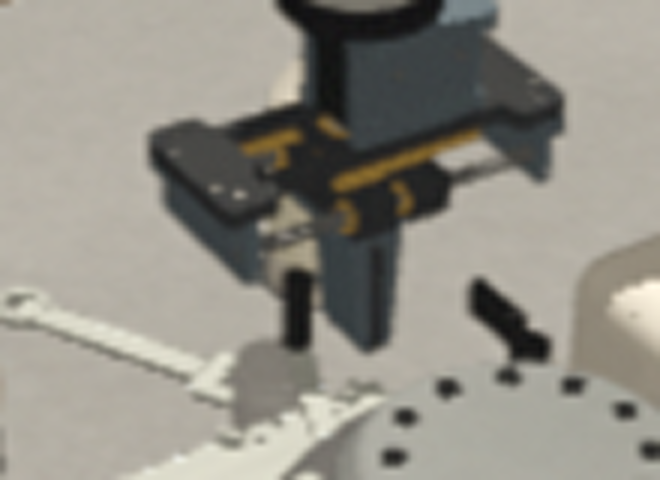

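Request:
servo_tool --plan '[[[0,0,0],[0,4,-6],0],[[0,0,0],[0,4,-4],0],[[0,0,0],[4,0,0],0],[[0,0,0],[4,1,0],0],[[0,0,0],[4,1,0],0],[[0,0,0],[4,1,0],0],[[0,0,0],[4,0,0],0],[[0,0,0],[4,0,0],0],[[0,0,0],[4,0,0],0],[[0,0,0],[4,0,0],0]]'

```text
time_s: 15.65
ee_pos: [561.8, -159.7, 189.9]
ee_rot: [179.5, 1.2, 0.6]
force: [-5.7, -3.7, 3.8]
gripper_width: 0.5
```

Run:
```python
from h import *
st()
f=save('scene','s6.png'); crop(f,'s6c.png',220,110,120,110,5)
```

```text
15.65 [ 561.8 -159.7  189.9] [179.5   1.2   0.6] [-5.7 -3.7  3.8] 0.5 [-17.  21.  90.  -1.  71. -17.]
```

View pics/s6c.png

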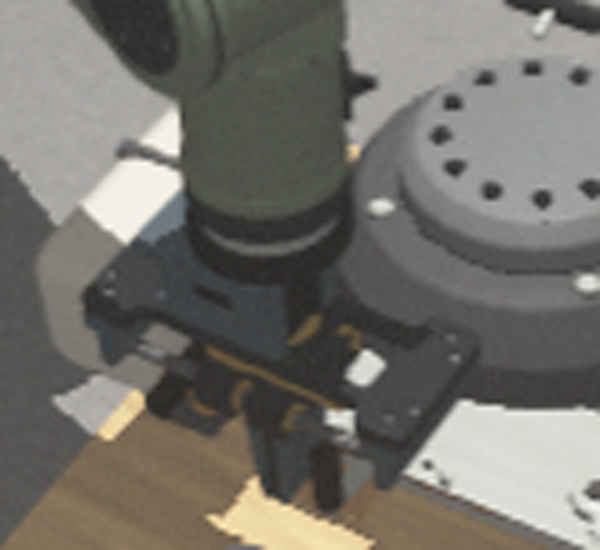

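Request:
servo_tool --plan '[[[0,0,0],[5,0,0],0],[[0,0,0],[5,0,0],0],[[0,0,0],[5,0,0],0],[[0,0,0],[5,-1,0],0],[[0,0,0],[5,-1,0],0],[[0,0,0],[4,-1,0],0],[[0,0,0],[0,0,0],0],[[0,0,0],[0,0,0],0],[[0,0,0],[0,0,0],0],[[0,0,0],[0,0,0],0]]'

```text
time_s: 16.95
ee_pos: [594.4, -156.0, 189.1]
ee_rot: [179.5, 1.0, 0.6]
force: [-1.4, -1.3, 0.3]
gripper_width: 0.5
```

Run:
```python
from h import *
st()
f=save('scene','s7.png'); crop(f,'s7c.png',220,110,120,110,5)
f=save('side','d7.png'); crop(f,'d7c.png',250,110,110,80,6)
```

```text
16.95 [ 594.4 -156.   189.1] [179.5   1.    0.6] [-1.4 -1.3  0.3] 0.5 [-15.  23.  86.  -1.  72. -16.]
```

View pics/s7c.png

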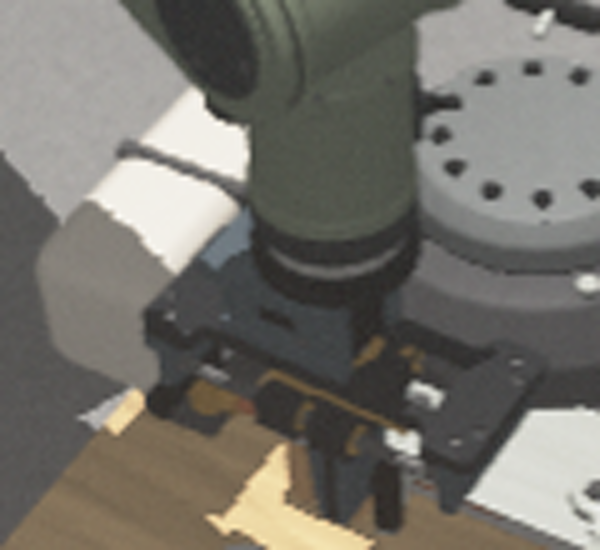

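View pics/d7c.png

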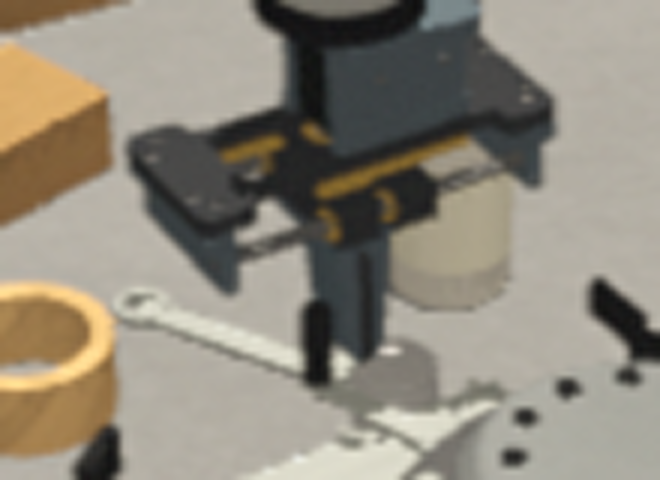

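Request:
servo_tool --plan '[[[0,0,0],[5,-3,0],0],[[0,0,0],[5,-3,0],0],[[0,0,0],[5,-3,0],0],[[0,0,0],[5,-3,0],0],[[0,0,0],[2,-1,0],0],[[0,0,0],[0,0,0],0],[[0,0,0],[0,0,0],0],[[0,0,0],[0,0,0],0],[[0,0,0],[0,0,0],0],[[0,0,0],[0,0,0],0]]'

```text
time_s: 18.3
ee_pos: [612.9, -145.0, 188.4]
ee_rot: [179.2, 1.6, 0.6]
force: [-0.5, -0.9, -0.4]
gripper_width: 0.6
```

Run:
```python
from h import *
st()
f=save('scene','s8.png'); crop(f,'s8c.png',250,130,120,100,5)
f=save('side','d8.png'); crop(f,'d8c.png',230,110,110,80,6)
```

```text
18.3 [ 612.9 -145.   188.4] [179.2   1.6   0.6] [-0.5 -0.9 -0.4] 0.6 [-14.  25.  83.  -1.  73. -14.]
```

View pics/s8c.png

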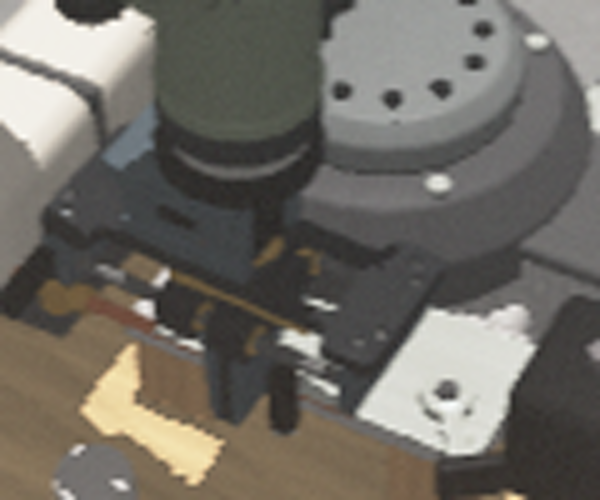

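View pics/d8c.png

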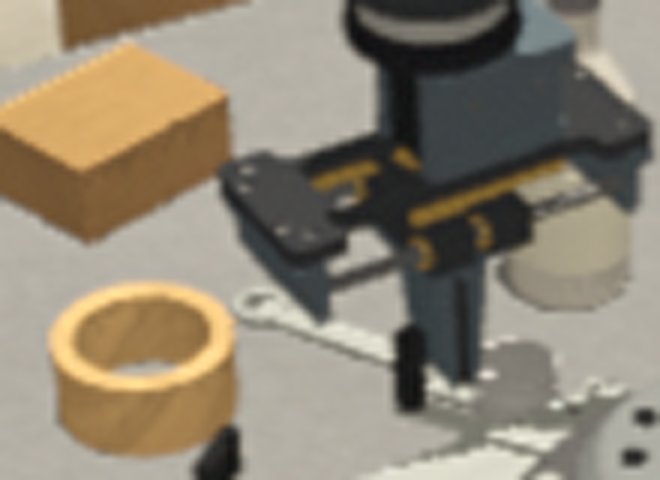

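Run:
```python
from h import *
a=ld('s8.png'); b=ld('d8.png')
for u,v in [((285,397),(410,370)),((285,429),(412,408))]:
    P,e=tri(a,(250+(u[0]+.5)/5-.5,130+(u[1]+.5)/5-.5),b,(230+(v[0]+.5)/6-.5,110+(v[1]+.5)/6-.5))
    d=P[:2]-[587,-75.8]; an=np.arctan2(d[1],d[0]); print(P.round(1),round(e,1),np.hypot(*d).round(1),'q',round(an-np.radians(2.3)+2.171,3))
```

```text
[ 634.4 -140.1  196.3] 0.4 79.8 q 1.196
[ 633.9 -141.8  172.7] 1.6 80.9 q 1.178
```

Request:
servo_tool --plan '[[[0,0,0],[-6,2,0],0],[[0,0,0],[-6,2,0],0],[[0,0,0],[0,0,-15],0],[[0,0,0],[0,0,-25],0],[[0,0,0],[0,0,-25],0],[[0,0,0],[-6,8,-25],0],[[0,0,0],[-8,12,-10],0],[[0,0,0],[-10,12,0],0],[[0,0,0],[-10,12,0],0],[[0,0,0],[0,0,0],0]]'

```text
time_s: 19.65
ee_pos: [566.6, -195.4, 296.7]
ee_rot: [179.2, 1.5, 0.5]
force: [0.4, -0.4, 0.0]
gripper_width: 0.4
```

Run:
```python
from h import *
st()
f=save('wrist','w9.png')
f=save('scene','s9.png');save('side','d9.png')
```

```text
19.65 [ 566.6 -195.4  296.7] [179.2   1.5   0.5] [ 0.4 -0.4  0. ] 0.4 [-19.  19.  77.  -1.  85. -20.]
```

View pics/w9.png

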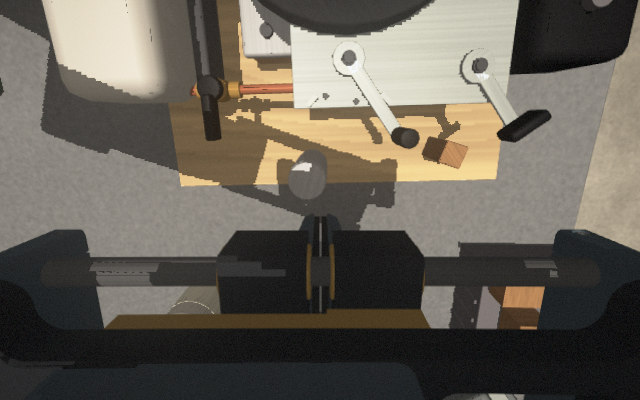

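View pics/s9.png

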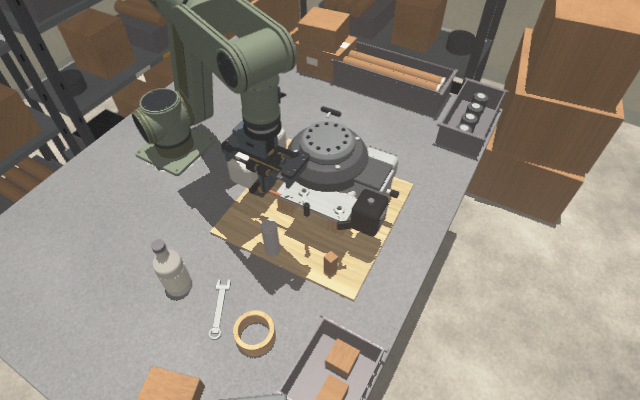

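View pics/d9.png

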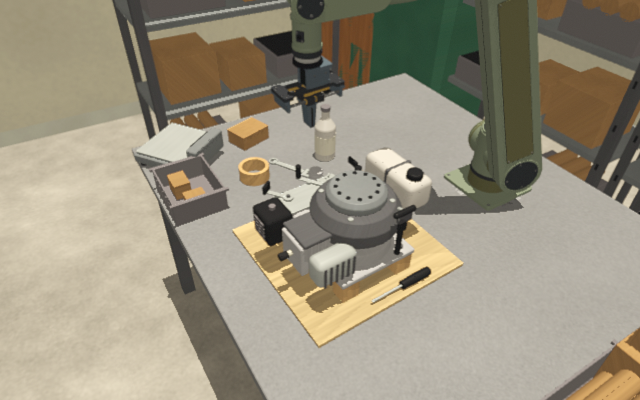

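Run:
```python
from h import *
w=ld('w9.png')
def ang(a,b,z1,z2):
    A,B=onz(w,a,z1),onz(w,b,z2); d=(B-A)[:2]; print(A.round(1),B.round(1),np.hypot(*d).round(1),np.degrees(np.arctan2(d[1],d[0])).round(1))
ang((349,58),(405.5,137.5),178,218)   # choke screw -> knob top; full = -53.3
ang((209,89),(212,138),186,186)       # tap, shut = -87.7
ang((203,89),(291,89),150,150)
ang((480.5,65),(525,125),178,200)
a,b=ld('side0.png')['pixels'],ld('d9.png')['pixels']
for s0,s1,box in [('side0.png','d9.png',(235,190,465,345)),('scene0.png','s9.png',(310,120,415,300)),('scene0.png','s9.png',(140,235,290,360))]:
    a,b=ld(s0)['pixels'].astype(np.float32).mean(2),ld(s1)['pixels'].astype(np.float32).mean(2)
    x0,y0,x1,y1=box; print(s0,box,cv2.phaseCorrelate(a[y0:y1,x0:x1],b[y0:y1,x0:x1]))
st()
```

```text
[587.2 -76.1 178. ] [ 630.9 -139.5  218. ] 77.0 -55.4
[ 467.4 -102.6  186. ] [ 466.3 -144.   186. ] 41.4 -91.4
[ 448.3 -100.1  150. ] [533.9 -99.3 150. ] 85.6 0.5
[698.5 -81.6 178. ] [ 731.1 -130.   200. ] 58.4 -56.1
side0.png (235, 190, 465, 345) ((0.009681850447449847, 0.00028931077314098275), 0.9477709285914898)
scene0.png (310, 120, 415, 300) ((0.028871882446651398, 0.015996791681885725), 0.9877038750628876)
scene0.png (140, 235, 290, 360) ((-0.0032707321309999315, 0.5305583825250366), 0.5888502010091146)
19.8 [ 567.7 -194.2  296.6] [179.2   1.5   0.6] [-0.1 -0.1  0.7] 0.4 [-19.  19.  77.  -1.  85. -20.]
```

Run:
```python
from h import *
a,b=ld('scene0.png')['pixels'].astype(np.float32).mean(2),ld('s9.png')['pixels'].astype(np.float32).mean(2)
for n,(x0,y0,x1,y1) in dict(bottle=(148,236,195,300),spanner=(205,276,235,342),tape=(230,308,278,358),spray=(258,214,284,262),carton=(318,248,345,278)).items():
    print(n,np.round(cv2.phaseCorrelate(a[y0:y1,x0:x1],b[y0:y1,x0:x1]),2) if 0 else cv2.phaseCorrelate(a[y0:y1,x0:x1].copy(),b[y0:y1,x0:x1].copy()), np.abs(a-b)[y0:y1,x0:x1].mean().round(1))
w=ld('w9.png'); print(onz(w,(309,182),137).round(1))
crop(ld('s9.png'),'s9c.png',210,110,150,160,3.7)
```

```text
bottle ((-0.023336010558661968, -0.05033604595659824), 0.9991471709993979) 12.1
spanner ((0.017172142358552023, -0.05984841935590879), 0.9888822298358988) 12.9
tape ((0.026339989024016575, 0.015722901716642923), 0.9814766187469165) 11.5
spray ((-0.2307671048084341, 1.0758907152430481), 0.25388004419244364) 33.5
carton ((0.5174992382247954, 0.00595887496848313), 0.9926026779928325) 9.4
[ 550.4 -193.7  137. ]
```

View pics/s9c.png

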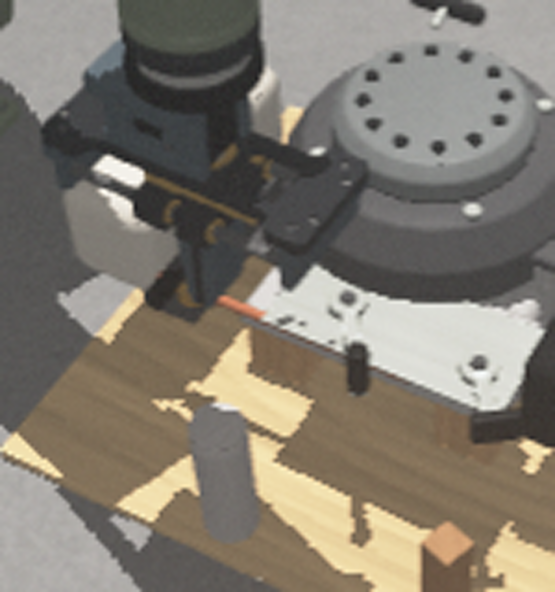

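Run:
```python
from h import *
print(env.job_done()); st()
```

```text
the job is handed in; nothing more can be done
None
the job is handed in; nothing more can be done
```

The fuel tap is shut and the choke lever is on its full-choke stop. I handed the job in at about 20 s with the arm clear of everything; it reported no verdict.

I pushed both handles with the closed fingertips. The wrist force at the end of the push calls never exceeded about 8 N.

- **Tap:** The last image puts the handle at -91°, and the pipe reads between 0.5° and 2.3°. That is across the pipe to within about 4°. The last small push did not move it, so it was at its stop.
- **Choke:** Triangulating the knob with the fingers still beside it gave 1.18 to 1.20 rad. A single wrist image after retreating gave about 1.16 rad. That is lower, but still above the 1.12 limit and past the last hump at 1.06, beyond which it snaps home.
- **Engine and bystanders:** Image comparison showed no measurable shift of the engine, bottle, spanner or tape, and about half a pixel at the carton. The screwdriver and throttle were inside the areas compared for the engine, which showed no shift. The throttle paddle measured about 5 mm from its first position, which is within measuring error.
- **Spray can:** The comparison was unreliable here because the arm's shadow fell on the can. Its position measured from the wrist camera agreed with the first one to within about 4 mm, and it stands upright.

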